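# Bring the stirrer up under the culture vessel

## Robot

A 7-joint arm with a two-finger parallel gripper is mounted at the origin on the work surface. World frame = base frame: x ahead of the robot, y to its left, z up, the work surface at z = 0. Lengths are in m, angles in rad, forces in N, time in s.
With the tool pointing down it reaches from about 0.4 to 0.875 m from the base axis. Payload 19.3 kg.
Tool frame: the origin (TCP) lies where the fingers leave the gripper's body, on its centre line; the fingertips stand bot.tip_reach ahead of it and the grasp point (between the pads) lies 54 mm ahead of it (bot.tip_reach is the distance from the TCP to the fingertips, in m); z points along the fingers, y is the line along which they close (so a half turn about z gives the same grasp; the last joint's range is limited). The gripper opens to 85 mm and grips with 20 to 120 N. Pads are 22 mm wide; open, the fingers measure 114 mm over their backs; the gripper's body (76 mm by 85 mm) begins 54 mm behind the grasp point. The pads swing forward as they close: fully open they stand 13 mm farther back than shut.
Start: joints at [1.107, 0.521, -0.036, 1.599, 0.021, 1.021, -0.113], TCP at [0.24, -0.577, 0.304] pointing down, gripper open.
Joint ranges: [-2.91, 2.91], [-0.3, 2.13], [-1.5, 1.42], [0.17, 2.43], [-1.26, 4.41], [0.16, 1.93], [-2.52, 2.52]. Speed limits (rad/s): [1.89, 1.89, 2.39, 2.39, 3.01, 3.01, 3.01].

## Interface

Orientations are given as [roll, pitch, yaw] about the fixed x, y, z axes, in that order (R = Rz(yaw) Ry(pitch) Rx(roll)).
In Python, from workcell import bot gives the robot as it stands. The module is installed in compiled form; this text tells all that it offers.
- The arm moves only by the shell command python3 -m jog 'ROWS' [FORCE]. ROWS is JSON, a list that holds one entry, the list of rows, each a list of 7 numbers: the shift along the tool's x, y, z in mm, then the turn, a rotation vector about the tool's x, y, z in rad, then the opening, from 0 (shut) to 1 (fully open). In form: [[[tx, ty, tz, wx, wy, wz, fingers], ...]]. A call has 1 to 5 rows; each row shifts and turns the commanded pose from where the row before left it, along the tool's axes as they then stand; what a row does not reach is not made up. A row lasts 1/10 s, in which the tool goes at most 50 mm and 8.59 degrees, less where a joint would pass 70% of its speed; a pose out of reach is approached as far as the arm can. A call is refused whole if a number of a shift passes 50 or a number of a turn 0.15, either way. A call with a gripper value outside its range is refused whole. The fingers move at their own pace and stop on an object; FORCE is the grip in N (left out, the last holds). Time passes only in rows, so rows that do not move let the fingers close. It gives the time, the measured TCP pose, the force, the opening and the grip force at its end, in the units of the state.
- bot.observe(): the state, without advancing time (a new reading comes with each control period).
- bot.grab_frame(name): name is "side" or "top" or "wrist"; returns a dict with "img" (400x640x3 uint8, red, green, blue), "intrinsics" (3x3 intrinsics, pixels), "R" (3x3) and "t" (3): a world point X has camera coordinates R X + t; the wrist camera has in their place "tool_from_camera" (4x4, takes a point from camera to tool coordinates, whose origin is the TCP and whose axes are the flange's). Camera axes: x right, y down, z forward; pixel columns grow to the right and rows downward; lengths in m; the calibration is good to about 2 mm. A picture is of the moment at which its call begins: read the wrist's pose just before it. There is no depth.
- bot.job_done(): hands the job in; it is judged then, once.
Trained networks look in a picture, given as the dict that the camera call returned (one of the last four; its "shot" number tells which), for a name from the list of things; names that differ only in an ending like _2 or _b are one class to them, and where a whole thing is asked for, a point or a joint stands for the part that bears it (a point fixed in the world has none). Each returns a list of dicts, best first, with "conf" (0 to 1); they miss things now and then, are a little off and sometimes report something else, mostly with a low value. They report only what shows in the picture. A call takes as long as a camera call.
- bot.trace(query, picture): "region" (400x640 bool, what is visible of it).
- bot.spot_point(query, picture): "xyz" ([x, y, z] in m, in world coordinates, good to about 4 mm: a listed point, or the origin of a listed thing).
The state is a dict: "clock": time; "qpos": joint angles; "qd": joint speeds; "joint_efforts": joint torques, N m; "position": TCP position; "tool_rot": TCP orientation; "force": force on the tool from outside, world axes, zero at the start; "moment": the same for the moment, N m; "grip_width": finger opening in m; "finger_force": force on a finger pad.
Only numpy, scipy, OpenCV 4.12 (cv2) and the standard library are available. Lean on these libraries where they do the work, as an engineer would, in place of code of your own. Each camera call takes 0.05 s, during which the arm holds its last target. There are 200 camera calls.

## Task

Set the magnetic stirrer to work under the hanging glass culture vessel: push it along the platform of the lab jack, away from you, until its far edge lies on the line scribed across the platform and it sits square to that line. Then wind the jack up by its crank until the stirrer's top just touches the underside of the vessel, without lifting the vessel out of its ring, and let go of the crank. Leave the other things on the bench as they are.

Things in the scene. Friction and masses are not known exactly. Their poses are not given: they have to be found in the camera images.
- jack: Scissor lab jack fixed on the bench: 200 x 200 mm aluminium base, flat steel links, level screw, 200 x 200 x 8 mm platform (top 128 mm above the bench at crank 0). Origin: centre of the base, on the bench. x points away from the robot, across the platform to the scribed line (the way the stirrer is pushed); y left, along the screw; z up. Crank on its -y side.
- line (a point): Middle of the dark scribed line, 1.6 mm wide, across the whole platform along the jack's y, 85 mm from the platform's centre, 15 mm from its far edge. On the platform's top face: it has the jack's axes and rises with the platform, so its height is that of the platform's top.
- crank (a joint): Turn of the crank, rad; at 0 the handle is straight above the screw. Clockwise seen from the crank's end (handle over the top away from the robot, back underneath) it grows and the platform rises 8.0 mm per turn of 6.28 rad, 30 mm at most. It stays where left. Turning takes 2 to 3 N; touching the vessel cannot be felt at the handle, and the links give about 1 mm under its weight.
- crank_axis (a point): Point on the screw's axis beside the handle's middle: centre of the upright circle, radius 30 mm, in the jack's x-z plane, on which the handle goes round. At crank 0 it is 159 mm to the jack's -y side, 66 mm above the bench. As the platform rises it rises half as much (4 mm a turn) and moves in towards the jack by about 0.3 mm per mm of the platform's rise (0.28 at first, 0.36 after 20 mm).
- handle_mid (a point): Centre of the crank's black handle: a freely turning sleeve, 16 mm thick, 36 mm long, level along the jack's y, 30 mm from the screw's axis, collar 20 mm at its outer end, crank arm 2 mm from its inner end. The platform's edge is 59 mm inwards of this point. Pinched from above, fingers on either side of it along the jack's x, it can be taken round without turning the gripper.
- stirrer: White flat magnetic stirrer, loose on the platform: 165 mm long (x), 104 wide (y), 26 high, 0.6 kg; a 100 x 100 x 6 mm steel plate on its far part, knob and display on its near part. Origin: centre of its underside; x away from the robot, within 0.1 rad of the jack's x at the start. Its near end may overhang the platform a little. It slides under a push of 2 to 8 N and stops with it.
- stirrer_edge (a point): Middle of the stirrer's far lower edge (82.5 mm ahead of its origin, at its underside), which belongs on the scribed line; 20 to 45 mm short of it at the start.
- stirrer_front (a point): Centre of the stirrer's upright near face (104 mm wide, 26 mm high), 82.5 mm behind its origin and 13 mm above its underside: the face to push.
- stirrer_top (a point): Centre of the top of the stirrer's steel plate, 32 mm above the platform and 30.5 mm ahead of the stirrer's origin.
- vessel: Glass culture vessel, 68 mm in diameter, flat underside, steel head plate 89 mm in diameter and 10 mm thick, fittings up to 140 mm above the underside; 0.5 kg. It hangs by its head plate in a ring on a retort stand left of the jack, loose: it can be lifted off. Origin: centre of its underside, z up. With the stirrer's edge on the line the steel plate is centred below it.
- vessel_base (a point): Centre of the vessel's flat underside. At the start it hangs 6 to 24 mm above the stirrer's top.
- vessel_flange (a point): Centre of the underside of the vessel's head plate, 100 mm above the vessel's underside.
- ring_seat (a point): Centre of the upper face of the fixed steel ring (98 mm outside, 74 mm inside, 8 mm thick, with a 3 mm rim round the head plate) that carries the head plate: the same point as vessel_flange while the vessel hangs in its seat.
- tube_rack: Yellow plastic tube rack, 138 x 72 x 55 mm, with a few capped tubes up to 77 mm high. Not part of the job: leave it where it is. Origin: its underside's centre.
- small_rack: Dark green micro-tube rack, 118 x 62 x 28 mm, with three capped tubes up to 50 mm high. Not part of the job: leave it where it is. Origin: its underside's centre.
- tip_box: Pipette tip box, 122 x 84 x 75 mm, blue with a clear lid. Not part of the job: leave it where it is. Origin: its underside's centre.
- medium_bottle: Glass medium bottle with an orange cap, 60 mm in diameter, 125 mm high. Not part of the job: leave it where it is. Origin: its underside's centre.
- beaker: Glass beaker, 68 mm in diameter, 85 mm high. Not part of the job: leave it where it is. Origin: its underside's centre.
- dishes: Stack of three clear petri dishes, 89 mm in diameter, 41 mm high. Not part of the job: leave it where it is. Origin: its underside's centre.

How it is judged:
On the way, in this order (a step that is already met when the one before it is completed fails the run):
1. the stirrer's far edge lies on the scribed line (within 3 mm), the stirrer square to it (within 0.06 rad), at rest and not yet touching the vessel (x of stirrer_edge in the frame of line between -0.003 and 0.003 m and angle between the x axis of stirrer and the x axis of jack, either way round below 0.06 rad and linear speed of stirrer below 0.01 m/s and contact force between stirrer and vessel below 0.01 N), for 0.2 s.
2. the jack has been wound up until the stirrer's top touches the underside of the vessel, which is still in its ring (contact force between stirrer and vessel above 0.3 N and z of vessel_flange in the frame of ring_seat between -0.002 and 0.0035 m and horizontal distance between vessel_flange and ring_seat below 0.006 m and angle between vessel's own z axis and vertical below 0.05 rad), for 0.2 s.
At the end, for the whole second after the job is handed in: Stirrer: far edge within 3 mm of the line, square within 0.06 rad. Its top bears on the vessel (over 0.3 N). The vessel's head plate is at most 3.5 mm above its seat, within 6 mm of the ring's centre and upright within 0.05 rad. Both are at rest (all of step 2 and x of stirrer_edge in the frame of line between -0.003 and 0.003 m and angle between the x axis of stirrer and the x axis of jack, either way round below 0.06 rad and linear speed of each of stirrer, vessel below 0.01 m/s); the robot touches nothing.
It fails at once if the vessel is lifted 8 mm or more, knocked 12 mm sideways or tipped by 0.15 rad (z of vessel_flange in the frame of ring_seat above 0.008 m or horizontal distance between vessel_flange and ring_seat above 0.012 m or angle between vessel's own z axis and vertical above 0.15 rad).
It fails at once if another thing on the bench is moved by more than 25 mm (distance of any of tube_rack, small_rack, tip_box, medium_bottle, beaker, dishes from where it was at the start of the episode above 0.025 m).
It also fails if it takes over 70 s, if anything falls off the work surface, if the arm or the gripper's body presses on something with over 40 N, if the wrist force passes 120 N, or if a joint passes its speed limit or range.

## Working session

There is one attempt and no reset: what is moved stays moved. The work goes in short steps, Python scripts to look and compute and a shell command to move; the robot and the scene stay as the last step left them, time stands still between calls to the robot, and variables do not carry over. Pictures are saved under pics/ and viewed, at most 12 in all, crops included, and the job is handed in when it is done.

```bash
mkdir -p pics; ls
cat > h.py <<'E'
from workcell import bot
import numpy as np, cv2
def pts(cam, names):
    f=bot.grab_frame(cam)
    for n in names:
        r=bot.spot_point(n,f)
        for d in r[:2]: print(cam,n,np.round(d['xyz'],4),round(d['conf'],2))
    return f
def save(f,name): cv2.imwrite('pics/'+name,f['img'][:,:,::-1])
def proj(f,X):
    c=f['R']@np.array(X)+f['t']; p=f['intrinsics']@c; return p[:2]/p[2]
E
python3 - <<'E'
from h import *
s=bot.observe(); print({k:np.round(v,3).tolist() for k,v in s.items()}, bot.tip_reach)
for c in ['side','top']:
    f=pts(c,['jack','line','crank_axis','handle_mid','stirrer','stirrer_edge','stirrer_front','stirrer_top','vessel_base','ring_seat','tube_rack','small_rack','tip_box','medium_bottle','beaker','dishes']); save(f,c+'0.png')
E
```

```text
pics
{'clock': 0.0, 'qpos': [1.107, 0.522, -0.036, 1.6, 0.021, 1.021, -0.113], 'qd': [0.002, 0.0, 0.0, 0.002, 0.001, 0.001, 0.001], 'joint_efforts': [-0.0, -92.712, 1.98, -36.993, 0.018, 0.008, 0.0], 'position': [0.24, -0.577, 0.303], 'tool_rot': [-3.14, 0.0, 0.394], 'force': [0.419, -0.169, 0.992], 'moment': [0.034, -0.001, 0.02], 'finger_force': 0.0, 'grip_width': 0.086} 0.0726
side jack [ 0.5741 -0.0331 -0.0044] 0.68
side jack [ 0.6193 -0.4721 -0.0036] 0.36
side line [ 0.6556 -0.0357  0.1303] 0.96
side crank_axis [ 0.5683 -0.1886  0.0671] 0.53
side handle_mid [ 0.6047 -0.0298  0.1771] 0.66
side handle_mid [ 0.5978 -0.1931  0.072 ] 0.42
side stirrer [ 0.5433 -0.0333  0.1311] 0.68
side stirrer [ 0.4326  0.1928 -0.0026] 0.62
side stirrer_front [ 0.4626 -0.0299  0.1418] 0.98
side stirrer_top [ 0.5754 -0.036   0.1619] 0.65
side stirrer_top [ 0.5938 -0.1939  0.074 ] 0.54
side vessel_base [ 0.6094 -0.0333  0.178 ] 0.62
side ring_seat [ 0.6101 -0.0334  0.278 ] 0.71
side tube_rack [ 0.4221 -0.4629 -0.0014] 0.78
side small_rack [ 6.201e-01 -4.712e-01  5.000e-04] 0.54
side small_rack [ 0.459
[... 624 characters left out ...]
p stirrer_edge [ 0.6296 -0.0403  0.1273] 0.87
top stirrer_front [ 0.4581 -0.0301  0.1422] 0.85
top stirrer_top [ 0.5793 -0.0324  0.1591] 0.66
top vessel_base [ 0.4335  0.1941 -0.0006] 0.7
top vessel_base [ 4.232e-01 -4.637e-01 -3.000e-04] 0.59
top ring_seat [ 0.6059 -0.0379  0.2812] 0.76
top ring_seat [ 0.659  -0.0394  0.1283] 0.56
top tube_rack [ 0.422  -0.4633 -0.0018] 0.96
top small_rack [ 0.6199 -0.4714  0.004 ] 0.8
top tip_box [ 0.5501  0.4446 -0.0032] 0.73
top tip_box [ 0.5747 -0.3298  0.0026] 0.59
top medium_bottle [ 4.334e-01  1.948e-01 -2.000e-04] 0.77
top medium_bottle [ 0.6161 -0.4699  0.0036] 0.21
top beaker [ 0.5733 -0.3316  0.003 ] 0.84
top dishes [ 0.7332 -0.0881 -0.0012] 0.79
```

View pics/side0.png

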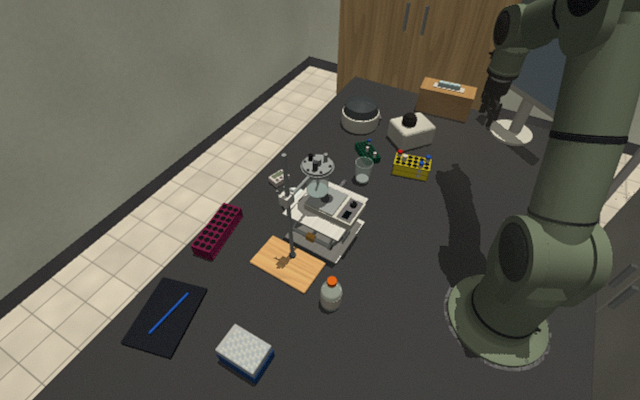

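View pics/top0.png

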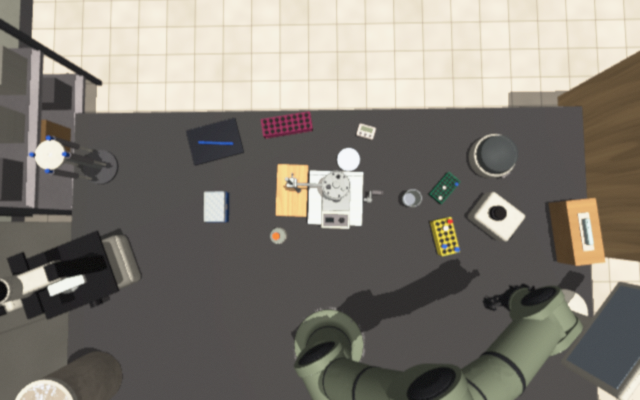

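The side view shows the stirrer on the jack at about (330,200), the vessel in its ring at (318,175) and the bottle at (331,295). In the top view the jack is at (335,197), the crank at (372,195) and the beaker beside it at (411,198).

```bash
cat >> h.py <<'E'
from scipy.spatial.transform import Rotation as Ro
def Rt(s): return Ro.from_euler('xyz',s['tool_rot'])
def plan(pos,yaw):
    s=bot.observe(); R=Rt(s); d=R.inv().apply(np.array(pos)-s['position'])*1000
    w=(R.inv()*Ro.from_euler('xyz',[np.pi,0,yaw])).as_rotvec()
    print('now',np.round(s['position'],4),np.round(s['tool_rot'],3),'delta',np.round(d,1),np.round(w,3))
def wristcam(s,f):
    T=np.eye(4);T[:3,:3]=Rt(s).as_matrix();T[:3,3]=s['position'];T=T@f['tool_from_camera'];T=np.linalg.inv(T)
    f['R']=T[:3,:3];f['t']=T[:3,3]; return f
def onplane(f,uv,z):
    C=-f['R'].T@f['t']; d=f['R'].T@np.linalg.inv(f['intrinsics'])@np.array([*uv,1.]); return C+d*(z-C[2])/d[2]
E
python3 - <<'E'
from h import *
f=bot.grab_frame('wrist'); print(np.round(f['tool_from_camera'],3).tolist(), np.round(f['intrinsics'],0).tolist())
plan([0.44,-0.035,0.33],-0.05)
E
```

```text
[[0.001, -0.956, -0.293, 0.074], [1.0, 0.001, 0.0, 0.001], [0.0, -0.293, 0.956, -0.069], [0.0, 0.0, 0.0, 1.0]] [[315.0, 0.0, 325.0], [0.0, 315.0, 196.0], [0.0, 0.0, 1.0]]
now [ 0.2398 -0.5772  0.3039] [-3.142  0.     0.394] delta [ 392.9 -423.9  -26.1] [-0.     0.     0.444]
```

```bash
python3 -m jog '[[[33,-35,-2,0,0,0,0.7],[33,-35,-2,0,0,0,0.7],[33,-35,-2,0,0,0,0.7],[33,-35,-2,0,0,0,0.7],[33,-35,-2,0,0,0,0.7]]]'; python3 -m jog '[[[33,-35,-2,0,0,0,0.7],[33,-35,-2,0,0,0,0.7],[33,-35,-2,0,0,0,0.7],[33,-35,-2,0,0,0,0.7],[33,-35,-2,0,0,0,0.7]]]'; python3 -m jog '[[[30,-35,-2,0,0,0.1,0.7],[30,-35,-2,0,0,0.1,0.7],[0,0,0,0,0,0.1,0.7],[0,0,0,0,0,0.1,0.7],[0,0,0,0,0,0.044,0.7]]]'
python3 - <<'E'
from h import *
plan([0.44,-0.035,0.33],-0.05)
s=bot.observe(); f=wristcam(s,bot.grab_frame('wrist')); save(f,'w1.png'); np.savez('w1.npz',**{k:f[k] for k in('R','t','intrinsics','img')})
for n in ['jack','line','stirrer','stirrer_edge','stirrer_front','stirrer_top','crank_axis','vessel_base']:
    for d in bot.spot_point(n,f)[:1]: print(n,np.round(d['xyz'],4),round(d['conf'],2))
for k in ('jack','line','stirrer_front'):pass
print(proj(f,[.474,-.035,.128]))
E
```

```text
clock: 2.25
position: [0.3253, -0.3504, 0.3141]
tool_rot: [3.141, -0.0, 0.394]
force: [1.6, 0.5, 0.5]
grip_width: 0.0596
finger_force: 0.0
clock: 2.75
position: [0.4106, -0.1255, 0.3243]
tool_rot: [3.141, -0.001, 0.394]
force: [1.4, -0.4, -0.0]
grip_width: 0.0599
finger_force: 0.0
clock: 3.25
position: [0.4431, -0.0411, 0.328]
tool_rot: [3.142, -0.0, -0.053]
force: [0.2, -0.8, -0.7]
grip_width: 0.0596
finger_force: 0.0
now [ 0.4431 -0.0411  0.328 ] [ 3.142 -0.    -0.053] delta [-3.5 -5.9 -2. ] [ 0.    -0.    -0.003]
stirrer [ 0.5446 -0.0334  0.1304] 0.97
stirrer_edge [ 0.5744 -0.0344  0.1623] 0.47
stirrer_front [ 0.4643 -0.0311  0.1427] 0.73
stirrer_top [ 0.5739 -0.0341  0.1625] 0.78
vessel_base [ 0.4655 -0.0343  0.144 ] 0.62
[314.84270494 153.0265404 ]
```

View pics/w1.png

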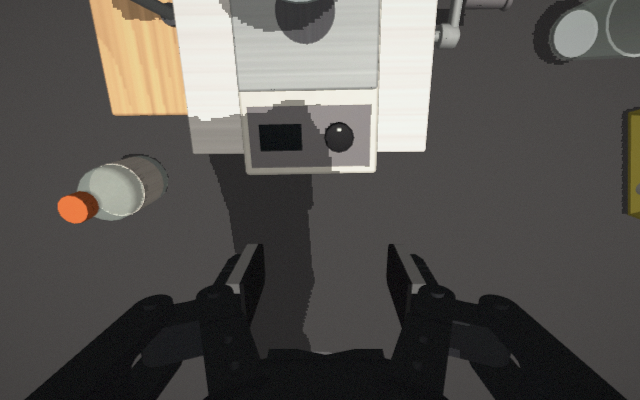

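The wrist view shows the platform's near corners at about (193,153) and (425,151). The stirrer's near face runs from (248,173) to (376,171), with its knob at (339,137). I'll refine these edges.

```bash
cat >> h.py <<'E'
def edge(img,pa,pb,half=8,n=25,sign=0):
    """subpixel edge points near segment pa-pb, searching along normal; returns fitted segment ends"""
    g=cv2.GaussianBlur(img.astype(np.float32).mean(2),(0,0),1); pa=np.array(pa,float);pb=np.array(pb,float)
    t=(pb-pa)/np.linalg.norm(pb-pa); nrm=np.array([-t[1],t[0]]); o=np.arange(-half,half+.01,.25); P=[]
    for a in np.linspace(0,1,n):
        p=pa+a*(pb-pa)+o[:,None]*nrm
        v=cv2.remap(g,p[:,0].astype(np.float32),p[:,1].astype(np.float32),1).ravel(); d=np.gradient(v); d=d*sign if sign else abs(d)
        P.append(p[d.argmax()])
    P=np.array(P,np.float32); vx,vy,x,y=cv2.fitLine(P,cv2.DIST_HUBER,0,.01,.01).ravel()
    r=np.median(abs((P-[x,y])@[-vy,vx])); c=np.array([x,y]);v=np.array([vx,vy])
    return c+v*((pa-c)@v),c+v*((pb-c)@v),r
E
python3 - <<'E'
from h import *
f=dict(np.load('w1.npz')); im=f['img']
def seg(name,a,b,z):
    p,q,r=edge(im,a,b); P=onplane(f,p,z);Q=onplane(f,q,z); d=Q-P
    print(name,p.round(1),q.round(1),'res',r.round(2),P.round(4),Q.round(4),'ang(y)',round(np.arctan2(d[0],-d[1]),4),'ang(x)',round(np.arctan2(d[1],d[0]),4))
seg('plat near L',(198,153),(240,153),.128); seg('plat near R',(384,151.5),(420,151),.128)
seg('plat L',(192,145),(177,10),.128); seg('plat R',(425,145),(435,60),.128)
seg('stir near low',(255,174),(370,172),.128)
seg('stir L top',(246,160),(236,10),.154); seg('stir R top',(377,160),(380,10),.154)
E
```

```text
plat near L [198.  153.4] [240.  153.3] res 0.09 [0.4789 0.0652 0.128 ] [0.4772 0.0292 0.128 ] ang(y) -0.0494 ang(x) -1.6202
plat near R [384.  151.5] [420.  151.4] res 0.1 [ 0.4723 -0.0943  0.128 ] [ 0.4707 -0.1251  0.128 ] ang(y) -0.0511 ang(x) -1.6219
plat L [191.9 145. ] [173.5  10.5] res 0.19 [0.4863 0.0691 0.128 ] [0.5877 0.0652 0.128 ] ang(y) 1.5316 ang(x) -0.0392
plat R [425.3 145. ] [432.5  59.8] res 0.16 [ 0.4759 -0.1294  0.128 ] [ 0.5429 -0.1323  0.128 ] ang(y) 1.5271 ang(x) -0.0437
stir near low [255.  174.5] [370.  171.5] res 0.51 [0.4579 0.0185 0.128 ] [ 0.4553 -0.0821  0.128 ] ang(y) -0.0258 ang(x) -1.5966
stir L top [251.1 159.2] [227.8  11.3] res 1.38 [0.4759 0.0139 0.154 ] [0.5785 0.0174 0.154 ] ang(y) 1.6052 ang(x) 0.0344
stir R top [374.6 159.9] [381.4  10.1] res 0.93 [ 0.4704 -0.0823  0.154 ] [ 0.5738 -0.0876  0.154 ] ang(y) 1.5198 ang(x) -0.051
```

Run:
```python
from h import *
print(bot.observe()['qpos'].round(3) if hasattr(bot.observe()['qpos'],'round') else bot.observe()['qpos'])
for th in (0,.25):
    tip=np.array([.447,-.031,.138]); print(th)
```

```text
[ 0.191  0.213 -0.268  2.01   0.07   0.926 -1.734]
0
0.25
```

```bash
python3 -m jog '[[[-9,-4,40,0,0,-0.01,0.5],[-9,-4,40,0,0,0,0.5],[-9,-3,41,0,0,0,0.5],[0,0,0,0,0.125,0,0.5],[0,0,0,0,0.125,0,0.5]]]'
python3 - <<'E'
from h import *
s=bot.observe(); print(np.round(s['qpos'],3)); R=Rt(s); 
print('tool axes',R.as_matrix().round(3).tolist(),'tip',(s['position']+R.apply([0.011,0,.0726])).round(4))
f=wristcam(s,bot.grab_frame('wrist')); save(f,'w2.png'); print(proj(f,s['position']+R.apply([0.011,0,.0726])))
E
```

```text
clock: 4.2
position: [0.4162, -0.0291, 0.2058]
tool_rot: [-3.14, -0.252, -0.04]
force: [1.5, -1.8, -0.3]
grip_width: 0.0425
finger_force: 0.0
[ 0.031  0.299 -0.144  2.361  0.315  0.246 -2.009]
tool axes [[0.968, -0.04, 0.249], [-0.039, -0.999, -0.008], [0.249, -0.002, -0.968]] tip [ 0.4449 -0.0302  0.1382]
[322.80912911 234.31650569]
```

View pics/w2.png

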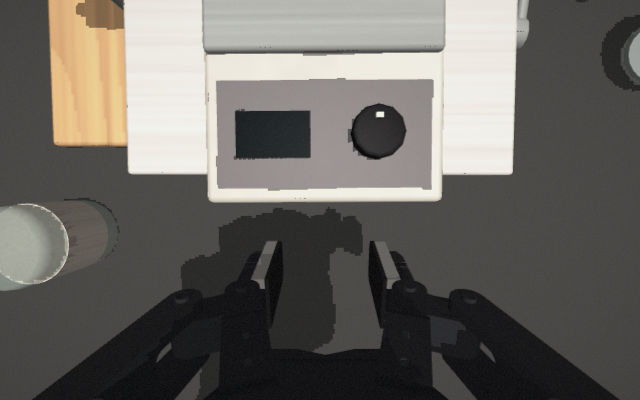

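The wrist view shows the finger tips centred at column 323 on the stirrer's near face (row 200, columns 208–442), and the platform corners at (129,174) and (513,174). I'll push forward along the jack's x.

```bash
python3 -m jog '[[[5.8,0,1.5,0,0,0,0.5],[5.8,0,1.5,0,0,0,0.5],[3.9,0,1,0,0,0,0.5],[3.9,0,1,0,0,0,0.5],[3.9,0,1,0,0,0,0.5]]]'; python3 -m jog '[[[4.8,0,1.2,0,0,0,0.5],[4.8,0,1.2,0,0,0,0.5],[3.9,0,1,0,0,0,0.5],[0,0,0,0,0,0,0.5]]]'
cat >> h.py <<'E'
def wlook(name,segs):
    s=bot.observe(); f=wristcam(s,bot.grab_frame('wrist')); save(f,name); tip=s['position']+Rt(s).apply([0.011,0,.0726]); print('tip',tip.round(4),'rot',np.round(s['tool_rot'],3),'F',np.round(s['force'],1))
    o={}
    for n,(A,B,z) in segs.items():
        a,b=proj(f,A),proj(f,B); p,q,r=edge(f['img'],a,b,half=10); P=onplane(f,p,z);Q=onplane(f,q,z);o[n]=(P,Q)
        d=Q-P; print(n,p.round(1),q.round(1),'res',round(float(r),2),P.round(4),Q.round(4),'yaw',round(float(np.arctan(d[0]/-d[1])),4))
    return f,o
E
python3 - <<'E'
from h import *
f,o=wlook('w3.png',{})
for n in ['line','stirrer','stirrer_front','stirrer_edge']:
    for d in bot.spot_point(n,f)[:1]: print(n,np.round(d['xyz'],4),round(d['conf'],2))
E
```

```text
clock: 4.75
position: [0.4405, -0.0305, 0.2065]
tool_rot: [3.141, -0.247, -0.04]
force: [-6.5, 0.6, 2.8]
grip_width: 0.0428
finger_force: 3.3
clock: 5.15
position: [0.4547, -0.0311, 0.2067]
tool_rot: [3.141, -0.249, -0.041]
force: [-1.7, -0.3, 0.8]
grip_width: 0.0428
finger_force: 0.8
tip [ 0.4832 -0.0323  0.139 ] rot [ 3.141 -0.249 -0.041] F [-1.7 -0.3  0.8]
line [ 0.5973 -0.1929  0.0703] 0.35
stirrer [ 0.5623 -0.0341  0.1306] 0.57
stirrer_front [ 0.4833 -0.0349  0.1454] 0.84
```

View pics/w3.png

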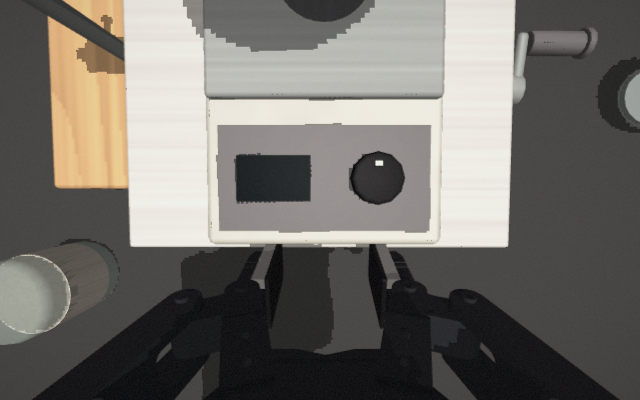

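The stirrer is now in contact and sliding square. Its near top edge is at row 243 and the platform's near edge at row 247, with the fingers on either side of column 323.

```bash
cat > m.py <<'E'
from h import *
import sys
def meas(rp,rs,name=None):
    s=bot.observe(); f=wristcam(s,bot.grab_frame('wrist')); im=f['img']
    if name: save(f,name)
    a=edge(im,(140,rp),(200,rp),5); b=edge(im,(450,rp),(500,rp),5)
    PL=onplane(f,a[0],.128);PR=onplane(f,b[1],.128); yaw=np.arctan((PR-PL)[0]/-(PR-PL)[1])
    x=np.array([np.cos(yaw),np.sin(yaw),0])
    c=edge(im,(225,rs),(255,rs),5,sign=-1);e=edge(im,(400,rs),(425,rs),5,sign=-1)
    SL=onplane(f,c[0],.153);SR=onplane(f,e[1],.153)
    print('rows',a[0].round(1),b[1].round(1),c[0].round(1),e[1].round(1),'jack yaw',yaw.round(4),'stirrer yaw',np.arctan((SR-SL)[0]/-(SR-SL)[1]).round(4))
    d=((SL+SR)/2-PL)@x*1000; tip=s['position']+Rt(s).apply([0.011,0,.0726]); print('near face inside near edge mm',d.round(2),'push left',20-d, 'tip', ((tip-PL)@x*1000).round(2),tip.round(4))
    return f
if __name__=='__main__': meas(float(sys.argv[1]),float(sys.argv[2]))
E
python3 m.py 247 243
```

```text
rows [140.  246.2] [500.  246.6] [225.  246.2] [425.  246.3] jack yaw -0.0402 stirrer yaw -0.0395
near face inside near edge mm 5.29 push left 14.712079553665163 tip 8.33 [ 0.4832 -0.0321  0.1393]
```

```bash
python3 -m jog '[[[3.9,0,1,0,0,0,0.5],[3.9,0,1,0,0,0,0.5],[0,0,0,0,0,0,0.5]]]'
python3 - <<'E'
from h import *
f,o=wlook('w4.png',{}); g=f['img'].mean(2)
for c in (230,420): print(c,g[225:275,c].round(0).astype(int).tolist())
for c in (160,480): print(c,g[245:285,c].round(0).astype(int).tolist())
E
```

```text
clock: 5.75
position: [0.4628, -0.0311, 0.2068]
tool_rot: [3.142, -0.25, -0.04]
force: [-0.9, -0.2, 1.0]
grip_width: 0.0425
finger_force: 0.6
tip [ 0.4913 -0.0323  0.1392] rot [ 3.142 -0.25  -0.04 ] F [-0.9 -0.2  1. ]
230 [131, 131, 130, 132, 132, 155, 222, 222, 222, 223, 222, 222, 224, 222, 215, 204, 193, 177, 150, 200, 228, 229, 229, 229, 230, 229, 220, 136, 135, 134, 131, 131, 133, 133, 132, 127, 110, 63, 40, 41, 39, 41, 39, 41, 41, 38, 39, 41, 41, 40]
420 [134, 133, 135, 133, 134, 151, 213, 228, 227, 228, 227, 227, 227, 228, 221, 213, 198, 182, 162, 198, 227, 227, 227, 229, 229, 229, 229, 229, 228, 226, 226, 226, 227, 227, 226, 220, 202, 166, 72, 69, 70, 71, 69, 70, 69, 69, 69, 70, 71, 69]
160 [226, 227, 226, 226, 227, 228, 229, 230, 228, 227, 227, 226, 228, 228, 228, 219, 184, 76, 70, 69, 67, 70, 69, 68, 67, 70, 71, 68, 68, 70, 71, 69, 69, 67, 68, 70, 67, 67, 70, 69]
480 [226, 226, 226, 227, 228, 228, 228, 227, 227, 226, 225, 225, 226, 226, 227, 224, 208, 175, 68, 68, 70, 70, 71, 67, 69, 69, 68, 70, 68, 69, 67, 67, 69, 69, 69, 70, 68, 71, 69, 69]
```

Run:
```python
import cv2
i=cv2.imread('pics/w4.png'); cv2.imwrite('pics/w4c.png',cv2.resize(i[200:300,190:460],None,fx=2.9,fy=2.9,interpolation=cv2.INTER_NEAREST))
```

```text
(no output)
```

View pics/w4c.png

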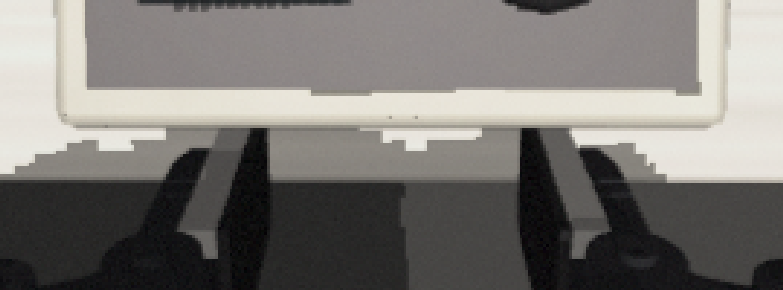

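The crop shows the stirrer's near lower outline at image row 243.5, with the platform's near edge at row 262 and the fingers touching the face.

```bash
cat > m2.py <<'E'
from h import *
import sys
rows=[float(a) for a in sys.argv[1:5]] # stirrer row at col 230, 420, platform row at col 160, 480
s=bot.observe(); f=wristcam(s,bot.grab_frame('wrist'))
S=[onplane(f,(230,rows[0]),.151),onplane(f,(420,rows[1]),.151)]; P=[onplane(f,(160,rows[2]),.127),onplane(f,(480,rows[3]),.127)]
y=lambda A:np.arctan((A[1]-A[0])[0]/-(A[1]-A[0])[1]); yw=y(P); x=np.array([np.cos(yw),np.sin(yw),0])
print('yaws',yw,y(S),'inside',((S[0]+S[1])/2-P[0])@x*1000,'cam x',(-f['R'].T@f['t']).round(4),P,S)
E
python3 m2.py 244 243.9 261.6 262.3
```

```text
yaws -0.041260837421275946 -0.0385265903289942 inside 14.466465842374932 cam x [ 0.5172 -0.0345  0.2926] [array([0.47805232, 0.05498835, 0.127     ]), array([ 0.47103513, -0.11498418,  0.127     ])] [array([0.49054725, 0.00978924, 0.151     ]), array([ 0.48722981, -0.076276  ,  0.151     ])]
```

```bash
python3 -m jog '[[[2.7,0,0.7,0,0,0,0.5],[2.6,0,0.7,0,0,0,0.5],[0,0,0,0,0,0,0.5]]]'
python3 - <<'E'
from h import *
f,o=wlook('w5.png',{}); g=f['img'].mean(2)
for c in (230,420): print(c,g[235:255,c].round(0).astype(int).tolist())
for c in (160,480): print(c,g[262:282,c].round(0).astype(int).tolist())
for c in ('side','top'):
    f=pts(c,['stirrer_edge','line','stirrer','stirrer_top','stirrer_front','vessel_base','ring_seat','handle_mid','crank_axis'])
    save(f,c+'1.png'); np.savez(c+'1.npz',**{k:f[k] for k in('R','t','intrinsics','img')})
    print(c,'proj',proj(f,[.6596,-.038,.128]).round(1),proj(f,[.607,-.036,.178]).round(1))
i=cv2.imread('pics/side1.png');cv2.imwrite('pics/side1c.png',cv2.resize(i[140:260,265:385],None,fx=5,fy=5,interpolation=cv2.INTER_CUBIC))
E
```

```text
clock: 6.15
position: [0.4681, -0.0313, 0.2068]
tool_rot: [3.142, -0.25, -0.04]
force: [-4.1, -0.9, 0.4]
grip_width: 0.0426
finger_force: 1.2
tip [ 0.4967 -0.0325  0.1391] rot [ 3.142 -0.25  -0.04 ] F [-4.1 -0.9  0.4]
230 [220, 221, 218, 219, 213, 202, 191, 178, 163, 194, 223, 225, 224, 223, 224, 214, 128, 126, 128, 128]
420 [224, 224, 224, 223, 217, 207, 197, 182, 165, 196, 221, 221, 219, 219, 219, 218, 220, 221, 221, 222]
160 [226, 225, 224, 223, 224, 224, 225, 225, 217, 183, 67, 69, 67, 66, 70, 69, 67, 68, 68, 68]
480 [224, 223, 223, 222, 222, 221, 223, 225, 221, 202, 172, 66, 67, 66, 68, 64, 68, 66, 68, 68]
side stirrer_edge [ 0.6608 -0.0392  0.1297] 0.7
side line [ 0.6559 -0.0351  0.1295] 0.75
side stirrer [ 0.5756 -0.0383  0.1297] 0.82
side stirrer_top [ 0.5762 -0.0315 -0.0041] 0.2
side stirrer_front [ 0.4953 -0.0306  0.1431] 0.65
side stirrer_front [ 0.6083 -0.0326  0.2809] 0.23
side vessel_base [ 0.613  -0.0329  0.1806] 0.97
side ring_seat [ 0.612  -0.0367  0.2796] 0.9
side handle_mid [ 0.5959 -0.1918  0.0717] 0.42
side crank_axis [ 0.564  -0.1896  0.0672] 0.52
side crank_axis [ 0.607  -0.0321  0.2819] 0.26
side proj [303.9 195.3] [317.6 190.7]
top stirrer_edge [ 0.6597 -0.0411  0.1286] 0.92
top stirrer_edge [ 0.6099 -0.0357  0.1613] 0.27
top line [ 0.6611 -0.0365  0.1299] 0.7
top line [ 0.5502  0.443  -0.0027] 0.36
top stirrer [ 0.5797 -0.0347  0.1327] 0.74
top stirrer_top [ 0.6105 -0.0326  0.1614] 0.69
top stirrer_top [ 0.568  -0.1881  0.0693] 0.66
top stirrer_front [ 0.4956 -0.0294  0.1416] 0.84
top ring_seat [ 0.6064 -0.0386  0.2831] 0.57
top handle_mid [ 0.6028 -0.0361  0.2791] 0.68
top handle_mid [ 0.5933 -0.1942  0.0713] 0.51
top crank_axis [ 0.5683 -0.1883  0.0669] 0.49
top crank_axis [ 0.5788 -0.0356  0.1342] 0.19
top proj [336.9 175.1] [336.7 187.9]
```

View pics/side1c.png

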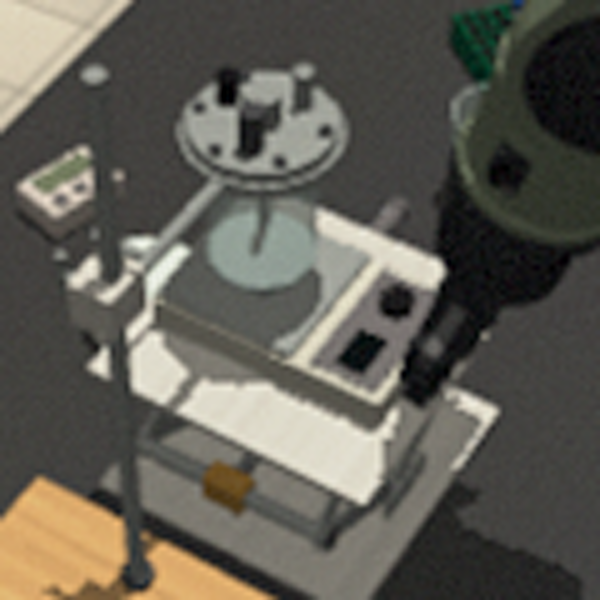

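The side crop shows the fingers against the near face at (430,370), the vessel hanging over the steel plate, and the stirrer's far corner near the far end of the platform. The crank handle sticks out at (390,210).

```bash
sed -i 's/\.151/.1525/g;s/\.127)/.1285)/g' m2.py; python3 m2.py 244 244 271.6 272.3
```

```text
yaws -0.041282410835757136 -0.03907467887576681 inside 19.690522967407695 cam x [ 0.5226 -0.0347  0.2925] [array([0.47838935, 0.05425525, 0.1285    ]), array([ 0.47142375, -0.11437957,  0.1285    ])] [array([0.49613616, 0.00907055, 0.1525    ]), array([ 0.49280853, -0.07604699,  0.1525    ])]
```

The push is finished, square and about 19.7 mm inside the near edge. I'll back off, rise and turn the gripper for the crank.

```bash
python3 -m jog '[[[-24,0,-6.5,0,0,0,0.5],[10,0,-40,0,0,0,0.5],[10,0,-40,0,0,0,0.7],[10,0,-40,0,-0.125,0,0.7],[0,0,0,0,-0.125,0,0.7]]]'; python3 -m jog '[[[0,0,0,0,0,-0.145,0.7],[0,0,0,0,0,-0.145,0.7],[0,0,0,0,0,-0.145,0.7],[0,0,0,0,0,-0.145,0.7],[0,0,0,0,0,-0.145,0.7]]]';  python3 -m jog '[[[0,0,0,0,0,-0.145,0.7],[0,0,0,0,0,-0.145,0.7],[0,0,0,0,0,-0.145,0.7],[0,0,0,0,0,-0.145,0.7],[0,0,0,0,0,-0.145,0.7]]]'
python3 - <<'E'
from h import *
plan([.58,-.29,.33],1.53); print(np.round(bot.observe()['qpos'],2))
E
```

```text
clock: 7.75
position: [0.4442, -0.031, 0.3263]
tool_rot: [3.139, -0.031, -0.042]
force: [0.2, 0.6, -1.6]
grip_width: 0.0597
finger_force: 0.0
clock: 8.25
position: [0.4435, -0.031, 0.3216]
tool_rot: [3.121, -0.019, 0.689]
force: [-0.4, -0.0, 0.9]
grip_width: 0.0601
finger_force: 0.0
clock: 8.75
position: [0.4436, -0.031, 0.3216]
tool_rot: [3.114, -0.0, 1.414]
force: [0.8, -0.1, -0.5]
grip_width: 0.0597
finger_force: 0.0
now [ 0.4436 -0.031   0.3216] [ 3.114 -0.     1.414] delta [-234.6  175.3   -3.7] [ 0.027  0.001 -0.116]
[ 0.39  0.23 -0.53  2.02  0.16  0.9  -0.38]
```

```bash
python3 -m jog '[[[-40,25,-1,0,0,0,0.7],[-40,25,-1,0,0,0,0.7],[-40,25,-1,0,0,0,0.7],[-40,30,-1,0,0,0,0.7],[-40,35,0,0,0,0,0.7]]]'; python3 -m jog '[[[-35,35,0,0.027,0,-0.116,0.7],[0,0,0,0,0.15,0,0.7],[0,0,0,0,0.15,0,0.7],[0,0,0,0,0,0,0.7]]]'
python3 - <<'E'
from h import *
s=bot.observe(); f=wristcam(s,bot.grab_frame('wrist')); save(f,'w6.png'); np.savez('w6.npz',**{k:f[k] for k in('R','t','intrinsics','img')})
print(s['position'],s['tool_rot'])
for n in ['line','stirrer','stirrer_edge','crank_axis','handle_mid','vessel_base','stirrer_top','ring_seat','jack']:
    for d in bot.spot_point(n,f)[:2]: print(n,np.round(d['xyz'],4),round(d['conf'],2))
E
```

```text
clock: 9.25
position: [0.5478, -0.2508, 0.3295]
tool_rot: [3.114, 0.0, 1.408]
force: [0.3, 1.3, 0.8]
grip_width: 0.0598
finger_force: 0.0
clock: 9.65
position: [0.5752, -0.2922, 0.3282]
tool_rot: [-3.14, -0.302, 1.518]
force: [-0.8, -0.6, -0.6]
grip_width: 0.0598
finger_force: 0.0
[ 0.57517745 -0.29218687  0.32821562] [-3.13952021 -0.30240924  1.51787072]
line [ 0.5764 -0.0344 -0.001 ] 0.57
handle_mid [ 0.6013 -0.1932  0.0688] 0.78
jack [ 0.5775 -0.0329 -0.0022] 0.93
```

View pics/w6.png

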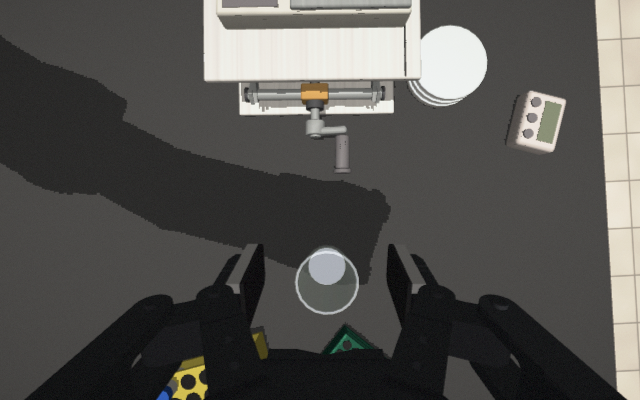

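The wrist view shows the platform's right edge from (204,80) to (420,80), with the scribed line at column 404. The stirrer's right side is at row 20. The crank boss is at (314,128) and the handle runs from (343,136) to (342,170), so it points away from the robot. I'll check the line against the far edge and measure the handle.

Run:
```python
from h import *
f=dict(np.load('w6.npz')); im=f['img']; g=im.mean(2)
cv2.imwrite('pics/w6c.png',cv2.resize(np.hstack([im[0:90,370:430],im[90:180,300:360]])[:,:,::-1],None,fx=6,fy=6,interpolation=cv2.INTER_NEAREST))
for r in (6,12,30,45,60,70): print(r,g[r,396:424].astype(int).tolist())
for r in (140,148,156,164,168): print(r,g[r,325:360].astype(int).tolist())
s_=np.linalg.inv(f['R'])
for z in (.066,.072,.08): print(z,[onplane(f,p,z).round(4).tolist() for p in ((342.5,136),(342.5,170),(314,128))])
for z in (.128,.130): print(z,[onplane(f,p,z).round(4).tolist() for p in ((204.5,81),(420,79.5),(404,70),(404,30))])
```

```text
6 [105, 103, 102, 100, 101, 99, 97, 99, 100, 100, 96, 98, 95, 92, 116, 195, 233, 232, 233, 231, 231, 232, 229, 201, 96, 70, 72, 74]
12 [180, 178, 177, 177, 176, 176, 176, 177, 176, 175, 174, 174, 173, 156, 157, 216, 234, 234, 232, 232, 232, 233, 230, 207, 108, 72, 72, 72]
30 [232, 234, 235, 233, 232, 232, 234, 221, 80, 127, 233, 233, 233, 231, 230, 233, 234, 235, 233, 233, 234, 234, 234, 221, 159, 71, 72, 71]
45 [234, 235, 236, 233, 232, 233, 234, 222, 75, 103, 206, 235, 234, 233, 233, 233, 235, 236, 236, 236, 236, 235, 235, 231, 224, 240, 238, 239]
60 [236, 236, 237, 235, 234, 234, 236, 225, 127, 105, 205, 235, 235, 235, 234, 233, 236, 235, 237, 237, 236, 235, 235, 233, 209, 214, 240, 240]
70 [236, 236, 237, 235, 235, 234, 236, 226, 121, 78, 172, 235, 236, 234, 235, 233, 235, 236, 237, 238, 236, 237, 236, 234, 217, 218, 240, 240]
140 [72, 75, 75, 76, 75, 74, 75, 75, 73, 73, 77, 94, 108, 115, 123, 130, 135, 133, 136, 131, 122, 117, 111, 91, 74, 76, 75, 75, 75, 75, 76, 78, 76, 76, 77]
148 [73, 72, 75, 76, 74, 74, 77, 76, 75, 74, 73, 95, 110, 118, 116, 106, 139, 138, 136, 133, 127, 118
[... 276 characters left out ...]
0, 139, 144, 140, 134, 131, 125, 113, 104, 91, 70, 76, 75, 77, 74, 75, 77, 75, 74, 76, 75]
168 [74, 76, 76, 73, 74, 76, 75, 74, 76, 71, 56, 63, 73, 76, 83, 96, 97, 98, 96, 98, 93, 84, 80, 77, 82, 70, 72, 75, 76, 75, 74, 77, 75, 74, 75]
0.066 [[0.5994, -0.175, 0.066], [0.5974, -0.2129, 0.066], [0.5681, -0.1645, 0.066]]
0.072 [[0.599, -0.1762, 0.072], [0.5971, -0.2134, 0.072], [0.5683, -0.1658, 0.072]]
0.08 [[0.5985, -0.1777, 0.08], [0.5966, -0.2141, 0.08], [0.5685, -0.1676, 0.08]]
0.128 [[0.4715, -0.1299, 0.128], [0.6692, -0.1389, 0.128], [0.655, -0.1294, 0.128], [0.6569, -0.0926, 0.128]]
0.13 [[0.4722, -0.1307, 0.13], [0.6685, -0.1396, 0.13], [0.6544, -0.1302, 0.13], [0.6563, -0.0937, 0.13]]
```

View pics/w6c.png

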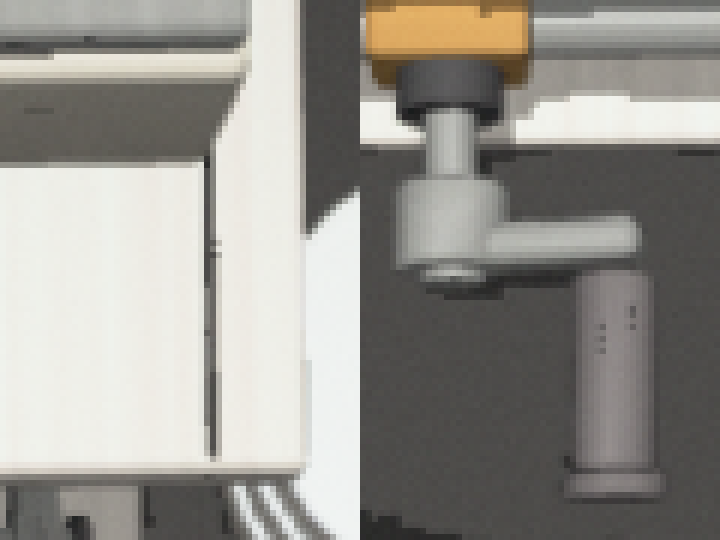

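The crop shows the stirrer's lower far corner (row 26, column 405) meeting the scribed line (column 405), so the edge is on the line. The handle is centred at (342,152), near a quarter turn on from the top.

```bash
cat > c.py <<'E'
from h import *
R=Ro.from_euler('xyz',[np.pi,-.30,1.53])
AX=np.array([.568,-.1945,.0669]); jx=np.array([np.cos(-.041),np.sin(-.041),0])
def tcp(h): return h-R.apply([0,0,.054])
def go(p):
    s=bot.observe();Rn=Rt(s); print('delta mm',(Rn.inv().apply(p-s['position'])*1000).round(1),'w',(Rn.inv()*R).as_rotvec().round(3))
E
python3 - <<'E'
from c import *
h=np.array([.598,-.1965,.071]); print(tcp(h)); go(tcp(h)+[0,0,.06])
print('jack x,y,z in tool',R.inv().apply(jx).round(3),R.inv().apply([-jx[1],jx[0],0]).round(3),R.inv().apply([0,0,1]).round(3))
E
```

```text
[ 0.59734915 -0.21244481  0.12258817]
delta mm [ 29.7  17.6 163.7] w [ 0.001  0.002 -0.005]
jack x,y,z in tool [-0.  1. -0.] [0.955 0.    0.296] [ 0.296  0.    -0.955]
```

```bash
python3 -m jog '[[[7.4,4.4,41,0,0,-0.005,0.4],[7.4,4.4,41,0,0.002,0,0.4],[7.4,4.4,41,0,0,0,0.4],[7.4,4.4,41,0,0,0,0.4],[0,0,0,0,0,0,0.4]]]'
python3 - <<'E'
from c import *
s=bot.observe(); f=wristcam(s,bot.grab_frame('wrist')); save(f,'w7.png')
for n in ['handle_mid','crank_axis']:
    for d in bot.spot_point(n,f)[:2]: print(n,np.round(d['xyz'],4),round(d['conf'],2))
h=np.array([.598,-.1965,.071]); go(tcp(h)); print(proj(f,h))
E
```

```text
clock: 10.65
position: [0.596, -0.2088, 0.1779]
tool_rot: [-3.137, -0.304, 1.532]
force: [-0.5, 0.4, -0.1]
grip_width: 0.0341
finger_force: 0.0
handle_mid [ 0.5989 -0.1955  0.0721] 0.67
delta mm [-17.1  -0.3  57.8] w [ 0.002 -0.    -0.001]
[329.53293502 257.80528243]
```

View pics/w7.png

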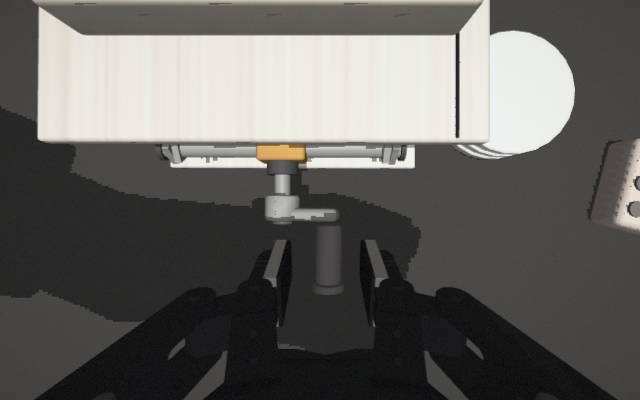

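The handle shows between the open fingers at (329,256), and the prediction is (329.5,258). I'll descend and grip.

```bash
python3 -m jog '[[[-8.5,0,29,0,0,0,0.4],[-8.6,0,28.8,0,0,0,0.4],[0,0,0,0,0,0,0.4],[0,0,0,0,0,0,0.2],[0,0,0,0,0,0,0.1]]]' 30; python3 -m jog '[[[0,0,0,0,0,0,0],[0,0,0,0,0,0,0],[0,0,0,0,0,0,0]]]' 30
python3 - <<'E'
from c import *
h=np.array([.598,-.1965,.071]); go(tcp(h)); s=bot.observe(); print(s['force'],s['grip_width'],s['finger_force'])
# arc plan: rows for step dphi, in tool axes from phi0
import math
r=30; phi=1.44; step=math.pi/12
for k in range(24):
    a,b=phi+k*step,phi+(k+1)*step
    dx=r*(math.sin(b)-math.sin(a)); rise=8*step/2/math.pi; dz=r*(math.cos(b)-math.cos(a))+rise/2; dy=.31*rise
    v=R.inv().apply(dx*jx+dy*np.array([-jx[1],jx[0],0])+[0,0,dz]); print(k,v.round(1).tolist())
E
```

```text
clock: 11.3
position: [0.5975, -0.2125, 0.1237]
tool_rot: [3.139, -0.3, 1.529]
force: [-3.6, -1.0, 1.5]
grip_width: 0.0152
finger_force: 29.1
clock: 11.6
position: [0.5976, -0.2124, 0.1225]
tool_rot: [3.139, -0.3, 1.529]
force: [-0.8, -4.0, 0.7]
grip_width: 0.0148
finger_force: 29.2
delta mm [-0.  -0.2 -0.1] w [ 0.003  0.    -0.001]
[-0.82175012 -4.04977177  0.69475262] 0.014841129969541652 29.248823977425786
0 [-2.2, -0.0, 7.4]
1 [-2.1, -2.0, 7.1]
2 [-1.9, -3.9, 6.4]
3 [-1.5, -5.5, 5.2]
4 [-1.0, -6.8, 3.6]
5 [-0.4, -7.6, 1.8]
6 [0.1, -7.8, -0.1]
7 [0.7, -7.6, -2.1]
8 [1.3, -6.8, -3.9]
9 [1.8, -5.5, -5.4]
10 [2.2, -3.9, -6.6]
11 [2.4, -2.0, -7.4]
12 [2.5, 0.0, -7.6]
13 [2.4, 2.0, -7.4]
14 [2.2, 3.9, -6.6]
15 [1.8, 5.5, -5.4]
16 [1.3, 6.8, -3.9]
17 [0.7, 7.6, -2.1]
18 [0.1, 7.8, -0.1]
19 [-0.5, 7.6, 1.8]
20 [-1.0, 6.8, 3.6]
21 [-1.5, 5.5, 5.2]
22 [-1.9, 3.9, 6.4]
23 [-2.1, 2.0, 7.1]
```

```bash
python3 - <<'E'
from h import *
f=bot.grab_frame('side'); np.savez('s_ref.npz',**{k:f[k] for k in('R','t','intrinsics','img')})
E
python3 -m jog '[[[-2.2,0,7.4,0,0,0,0],[-2.1,-2,7.1,0,0,0,0],[-1.9,-3.9,6.4,0,0,0,0],[-1.5,-5.5,5.2,0,0,0,0],[0,0,0,0,0,0,0]]]'
```

```text
clock: 12.15
position: [0.5849, -0.2114, 0.0933]
tool_rot: [-3.141, -0.301, 1.529]
force: [-4.4, -5.5, 2.2]
grip_width: 0.0149
finger_force: 29.5
```

```bash
python3 -m jog '[[[-1.0,-6.8,3.6,0,0,0,0],[-0.4,-7.6,1.8,0,0,0,0],[0.1,-7.8,-0.1,0,0,0,0],[0.7,-7.6,-2.1,0,0,0,0],[0,0,0,0,0,0,0]]]'
```

```text
clock: 12.65
position: [0.556, -0.2099, 0.0912]
tool_rot: [3.14, -0.3, 1.529]
force: [-0.3, -6.1, 3.0]
grip_width: 0.0151
finger_force: 29.5
```

```bash
python3 -m jog '[[[1.3,-6.8,-3.9,0,0,0,0],[1.8,-5.5,-5.4,0,0,0,0],[2.2,-3.9,-6.6,0,0,0,0],[2.4,-2,-7.4,0,0,0,0],[2.5,0,-7.6,0,0,0,0]]]'; python3 -m jog '[[[2.4,2,-7.4,0,0,0,0],[2.2,3.9,-6.6,0,0,0,0],[1.8,5.5,-5.4,0,0,0,0],[1.3,6.8,-3.9,0,0,0,0],[0.7,7.6,-2.1,0,0,0,0]]]'
```

```text
clock: 13.15
position: [0.5378, -0.2085, 0.1234]
tool_rot: [3.141, -0.301, 1.529]
force: [1.8, -6.2, -3.9]
grip_width: 0.0147
finger_force: 29.3
clock: 13.65
position: [0.5635, -0.2093, 0.1502]
tool_rot: [3.142, -0.3, 1.529]
force: [-4.1, -6.0, 3.4]
grip_width: 0.015
finger_force: 30.0
```

```bash
python3 -m jog '[[[0.1,7.8,-0.1,0,0,0,0],[-0.5,7.6,1.8,0,0,0,0],[-1,6.8,3.6,0,0,0,0],[-1.5,5.5,5.2,0,0,0,0],[-1.9,3.9,6.4,0,0,0,0]]]'; python3 -m jog '[[[-2.1,2,7.1,0,0,0,0],[0,0,0,0,0,0,0]]]'
cat > t.py <<'E'
from h import *
import math
def patch(f,X,w,h): 
    c=proj(f,X); return c
def track(ref,f,box):
    x0,y0,x1,y1=box
    up=4; T=cv2.resize(ref['img'][y0:y1,x0:x1],None,fx=up,fy=up,interpolation=cv2.INTER_CUBIC)
    m=10; S=cv2.resize(f['img'][y0-m:y1+m,x0-m:x1+m],None,fx=up,fy=up,interpolation=cv2.INTER_CUBIC)
    r=cv2.matchTemplate(S,T,cv2.TM_CCOEFF_NORMED); _,v,_,p=cv2.minMaxLoc(r); x,y=p
    q=lambda a,b,c:(a-c)/(2*(a-2*b+c)+1e-9)
    return ((x+q(r[y,x-1],v,r[y,x+1]))/up-m,(y+q(r[y-1,x],v,r[y+1,x]))/up-m,v)
if __name__=='__main__':
    ref=dict(np.load('s_ref.npz')); f=bot.grab_frame('side')
    a=proj(f,[.607,-.036,.29]);b=proj(f,[.607,-.036,.30]); print('px per 10mm head',(b-a).round(2)); a=proj(f,[.53,-.035,.155]);b=proj(f,[.53,-.035,.165]); print('px per 10mm stirrer',(b-a).round(2))
    print('head',np.round(track(ref,f,(298,150,336,178)),3))
    print('knob panel',np.round(track(ref,f,(326,195,352,222)),3))
    s=bot.observe(); print(s['position'],np.round(s['force'],1)); cv2.imwrite('pics/s_last.png',f['img'][:,:,::-1])
E
python3 t.py
```

```text
clock: 14.15
position: [0.5959, -0.21, 0.1326]
tool_rot: [3.14, -0.3, 1.529]
force: [-1.1, -6.5, 2.3]
grip_width: 0.0151
finger_force: 29.9
clock: 14.35
position: [0.5977, -0.2099, 0.1242]
tool_rot: [3.14, -0.301, 1.529]
force: [3.5, -5.5, -2.5]
grip_width: 0.0147
finger_force: 29.5
px per 10mm head [ 0.01 -2.62]
px per 10mm stirrer [ 0.15 -2.18]
head [-0.006 -0.008  0.998]
knob panel [ 0.106 -1.739  0.987]
[ 0.59766465 -0.20983428  0.12454359] [ 2.6 -6.1 -2.3]
```

One turn gave an 8.0 mm rise and the vessel has not moved. Second turn next, with checks.

```bash
python3 -m jog '[[[-2.2,0,7.4,0,0,0,0],[-2.1,-2,7.1,0,0,0,0],[-1.9,-3.9,6.4,0,0,0,0],[-1.5,-5.5,5.2,0,0,0,0],[-1.0,-6.8,3.6,0,0,0,0]]]'; python3 -m jog '[[[-0.4,-7.6,1.8,0,0,0,0],[0.1,-7.8,-0.1,0,0,0,0],[0.7,-7.6,-2.1,0,0,0,0],[1.3,-6.8,-3.9,0,0,0,0],[1.8,-5.5,-5.4,0,0,0,0]]]';  python3 -m jog '[[[2.2,-3.9,-6.6,0,0,0,0],[2.4,-2,-7.4,0,0,0,0],[0,0,0,0,0,0,0]]]'; python3 t.py
```

```text
clock: 14.9
position: [0.5792, -0.2086, 0.094]
tool_rot: [3.14, -0.301, 1.529]
force: [-0.1, -6.8, 8.3]
grip_width: 0.0151
finger_force: 30.3
clock: 15.4
position: [0.5442, -0.2066, 0.1046]
tool_rot: [3.139, -0.301, 1.529]
force: [4.5, -6.1, -0.5]
grip_width: 0.0152
finger_force: 29.7
clock: 15.7
position: [0.5381, -0.2063, 0.1199]
tool_rot: [3.14, -0.3, 1.529]
force: [-1.3, -7.6, 1.3]
grip_width: 0.0151
finger_force: 29.8
px per 10mm head [ 0.01 -2.62]
px per 10mm stirrer [ 0.15 -2.18]
head [ 0.016 -0.01   0.985]
knob panel [ 0.151 -2.57   0.987]
[ 0.53816178 -0.2062758   0.11950656] [-0.2 -4.8  1.8]
```

```bash
python3 -m jog '[[[2.5,0,-7.6,0,0,0,0],[2.4,2,-7.4,0,0,0,0],[2.2,3.9,-6.6,0,0,0,0],[1.8,5.5,-5.4,0,0,0,0],[1.3,6.8,-3.9,0,0,0,0]]]'; python3 -m jog '[[[0.7,7.6,-2.1,0,0,0,0],[0.1,7.8,-0.1,0,0,0,0],[0,0,0,0,0,0,0]]]'; python3 t.py
```

```text
clock: 16.25
position: [0.5557, -0.2065, 0.1517]
tool_rot: [-3.141, -0.3, 1.529]
force: [-5.1, -7.3, 2.5]
grip_width: 0.0153
finger_force: 30.1
clock: 16.55
position: [0.5727, -0.207, 0.1543]
tool_rot: [3.139, -0.3, 1.53]
force: [1.9, -8.3, 4.5]
grip_width: 0.0152
finger_force: 30.2
px per 10mm head [ 0.01 -2.62]
px per 10mm stirrer [ 0.15 -2.18]
head [ 0.017 -0.014  0.984]
knob panel [ 0.206 -3.039  0.989]
[ 0.57252266 -0.20699034  0.15430437] [ 2.5 -6.4  4.5]
```

```bash
python3 -m jog '[[[-0.5,7.6,1.8,0,0,0,0],[-1,6.8,3.6,0,0,0,0],[-1.5,5.5,5.2,0,0,0,0],[0,0,0,0,0,0,0]]]'; python3 t.py | grep -E 'head \[|panel'; python3 -m jog '[[[-1.9,3.9,6.4,0,0,0,0],[-2.1,2,7.1,0,0,0,0],[-2.2,0,7.4,0,0,0,0],[0,0,0,0,0,0,0]]]'; python3 t.py| grep -E 'head \[|panel'
```

```text
clock: 17.0
position: [0.5924, -0.2074, 0.1426]
tool_rot: [3.14, -0.301, 1.529]
force: [3.9, -4.8, 0.6]
grip_width: 0.0152
finger_force: 29.8
px per 10mm head [ 0.01 -2.62]
head [-0.013 -0.012  0.99 ]
knob panel [ 0.234 -3.303  0.986]
clock: 17.45
position: [0.5973, -0.2071, 0.12]
tool_rot: [3.141, -0.301, 1.529]
force: [2.6, -4.6, -2.7]
grip_width: 0.0148
finger_force: 29.6
px per 10mm head [ 0.01 -2.62]
head [-0.007 -0.009  0.995]
knob panel [ 0.264 -3.568  0.983]
```

```bash
python3 -m jog '[[[-2.1,-2,7.1,0,0,0,0],[-1.9,-3.9,6.4,0,0,0,0],[-1.5,-5.5,5.2,0,0,0,0],[0,0,0,0,0,0,0]]]'|grep -E 'pos|force'; python3 t.py | grep -E 'head \[|panel'; python3 -m jog '[[[-1,-6.8,3.6,0,0,0,0],[-0.4,-7.6,1.8,0,0,0,0],[0.1,-7.8,-0.1,0,0,0,0],[0,0,0,0,0,0,0]]]'|grep -E 'pos|force'; python3 t.py| grep -E 'head \[|panel'
```

```text
position: [0.585, -0.2063, 0.1009]
force: [-5.4, -4.9, 4.6]
finger_force: 30.3
px per 10mm head [ 0.01 -2.62]
head [ 0.005 -0.017  0.992]
knob panel [ 0.326 -3.66   0.982]
position: [0.5637, -0.2052, 0.0965]
force: [-1.5, -4.8, 6.4]
finger_force: 30.3
px per 10mm head [ 0.01 -2.62]
head [ 0.019 -0.018  0.984]
knob panel [ 0.267 -3.845  0.981]
```

```bash
python3 -m jog '[[[0.7,-7.6,-2.1,0,0,0,0],[1.3,-6.8,-3.9,0,0,0,0],[1.8,-5.5,-5.4,0,0,0,0],[0,0,0,0,0,0,0]]]'|grep -E 'pos|force'; python3 t.py | grep -E 'head \[|panel'
```

```text
position: [0.5441, -0.2041, 0.1088]
force: [1.5, -6.0, 1.8]
finger_force: 29.9
px per 10mm head [ 0.01 -2.62]
head [ 0.014 -0.028  0.983]
knob panel [ 0.252 -4.052  0.984]
```

```bash
python3 -m jog '[[[2.2,-3.9,-6.6,0,0,0,0],[2.4,-2,-7.4,0,0,0,0],[2.5,0,-7.6,0,0,0,0],[0,0,0,0,0,0,0]]]'|grep -E 'pos|force'; python3 t.py | grep -E 'head \[|panel'
python3 - <<'E'
from h import *
f=bot.grab_frame('side'); np.savez('s_20.npz',img=f['img'])
i=f['img'][140:260,265:385,::-1]; r=np.load('s_ref.npz')['img'][140:260,265:385,::-1]
cv2.imwrite('pics/cmp.png',cv2.resize(np.hstack([r,i])[10:110],None,fx=3.3,fy=3.3,interpolation=cv2.INTER_CUBIC))
E
```

```text
position: [0.5383, -0.2036, 0.1315]
force: [-1.4, -7.5, 1.2]
finger_force: 30.0
px per 10mm head [ 0.01 -2.62]
head [ 0.05  -0.148  0.976]
knob panel [ 0.334 -4.18   0.984]
```

View pics/cmp.png

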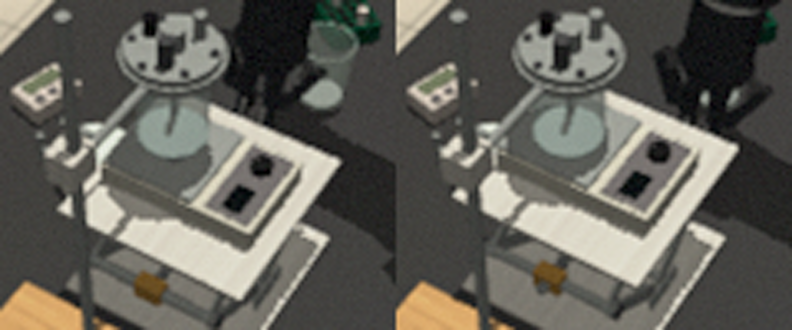

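The comparison shows the stirrer raised to the vessel with the head plate still in its ring. I'll refine the lift estimate on the fittings only.

Run:
```python
from t import *
ref=dict(np.load('s_ref.npz')); f=bot.grab_frame('side')
for b in [(307,148,332,162),(308,150,330,168),(303,154,333,170)]: print(b,np.round(track(ref,f,b),3))
print('stand',np.round(track(ref,f,(278,185,300,210)),3),'ring arm',np.round(track(ref,f,(296,172,310,190)),3))
for b in [(334,186,350,200),(334,205,355,225)]: print('stir',np.round(track(ref,f,b),3))
```

```text
(307, 148, 332, 162) [ 0.024 -0.217  0.99 ]
(308, 150, 330, 168) [ 0.04  -0.192  0.99 ]
(303, 154, 333, 170) [ 0.034 -0.168  0.991]
stand [-0.019 -0.093  0.754] ring arm [ 0.025 -0.021  0.908]
stir [ 0.359 -4.294  0.984]
stir [ 0.399 -4.288  0.974]
```

The vessel is lifted about 0.8 mm, so it bears fully on the stirrer and stays inside its seat limits. I'll release and retreat.

```bash
python3 -m jog '[[[0,0,0,0,0,0,0.2],[0,0,0,0,0,0,0.4],[0,0,0,0,0,0,0.4],[0,0,0,0,0,0,0.4],[0,0,-20,0,0,0,0.4]]]'; python3 -m jog '[[[0,0,-40,0,0,0,0.4],[0,0,-45,0,0,0,0.4],[0,0,-45,0,0,0,0.4],[-10,20,-30,0,0,0,0.4],[0,0,0,0,0,0,0.4]]]'
python3 - <<'E'
from t import *
ref=dict(np.load('s_ref.npz')); f=bot.grab_frame('side')
for b in [(307,148,332,162),(308,150,330,168),(303,154,333,170)]: print(b,np.round(track(ref,f,b),3))
for b in [(334,186,350,200),(334,205,355,225)]: print('stir',np.round(track(ref,f,b),3))
s=bot.observe(); f=wristcam(s,bot.grab_frame('wrist')); print(s['position'])
i=f['img']; cv2.imwrite('pics/end.png',i[:,:,::-1])
E
```

```text
clock: 19.9
position: [0.537, -0.2081, 0.1491]
tool_rot: [-3.139, -0.303, 1.53]
force: [-0.1, 0.7, 0.6]
grip_width: 0.0341
finger_force: 0.0
clock: 20.4
position: [0.5574, -0.2693, 0.3042]
tool_rot: [3.135, -0.298, 1.529]
force: [-0.3, 0.1, 0.0]
grip_width: 0.0341
finger_force: 0.0
(307, 148, 332, 162) [ 0.006 -0.147  0.993]
(308, 150, 330, 168) [ 0.005 -0.123  0.993]
(303, 154, 333, 170) [ 0.009 -0.115  0.992]
stir [ 0.309 -4.173  0.989]
stir [ 0.26  -4.035  0.976]
[ 0.55612566 -0.2677847   0.30182286]
```

View pics/end.png

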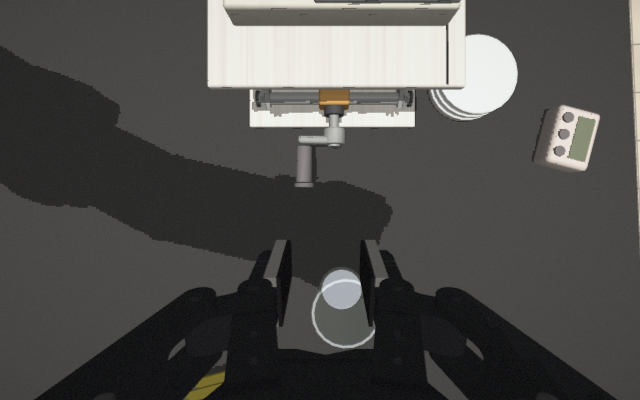

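The final view shows the crank free at (305,165) and nothing touched. The scribed line at column 447 runs up to the stirrer's far corner, and the vessel is still lifted about 0.5 mm. Handing in.

```bash
python3 -c "
from workcell import bot
print(bot.job_done())"
```

```text
the job is handed in; nothing more can be done
None
```

I pushed the stirrer square onto the scribed line, wound the jack up until it took the vessel's weight (vessel raised about 0.5 mm, still in its ring), let go of the crank, touched nothing else on the bench, and handed the job in at about 20 s; no verdict came back.

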